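# Seat the loose graphite tablet in its palette well

## Robot

A 6-joint arm with a two-finger parallel gripper is mounted at the origin on the work surface. World frame = base frame: x ahead of the robot, y to its left, z up, the work surface at z = 0. Lengths are in m, angles in rad, forces in N, time in s.
With the tool pointing down it reaches from about 0.375 to 0.9 m from the base axis. Payload 3.1 kg.
Tool frame: the origin (TCP) lies on the front face of the gripper's body, between the roots of the fingers; the fingertips stand 70 mm ahead of it and the grasp point (between the pads) lies 51 mm ahead of it; z points along the fingers, y is the line along which they close (so a half turn about z gives the same grasp; the last joint's range is limited). The gripper opens to 87 mm and grips with 3 to 60 N. Pads are 19 mm wide; open, the fingers measure 117 mm over their backs; the gripper's body (75 mm by 190 mm) begins 51 mm behind the grasp point.
Start: joints at [0.964, 0.527, 1.433, -0, 1.181, -0.178], TCP at [0.26, 0.568, 0.292] pointing down, gripper open.
Joint ranges: [-3.08, 3.08], [-0.75, 2.2], [0.22, 2.44], [-1.43, 4.57], [0, 2.65], [-2.85, 2.85]. Speed limits (rad/s): [2.79, 2.79, 3.14, 3.14, 3.14, 3.14].

## Interface

Orientations are given as a unit quaternion [x, y, z, w].
In Python, from rig import robot, cams, ticket gives the robot as it stands. The module is installed in compiled form; this text tells all that it offers.
- The arm moves only by the shell command python3 -m crank 'ROWS' [FORCE]. ROWS is JSON, a list of rows, each a list of 7 numbers: the shift along the tool's x, y, z in cm, then the turn, a rotation vector about the tool's x, y, z in rad, then the closure, from 0 (fully open) to 1 (shut). A call has 1 to 5 rows; each row shifts and turns the commanded pose from where the row before left it, along the tool's axes as they then stand; what a row does not reach is not made up. A row lasts 1/8 s, in which the tool goes at most 62.5 mm and 10.7 degrees, less where a joint would pass 70% of its speed; a pose out of reach is approached as far as the arm can. A call is refused whole if a number of a shift passes 6.25 or a number of a turn 0.188, either way. A call with a gripper value outside its range is refused whole. The fingers move at their own pace and stop on an object; FORCE is the grip in N (left out, the last holds). Time passes only in rows, so rows that do not move let the fingers close. It gives the time, the measured TCP pose, the force, the opening and the grip force at its end, in the units of the state.
- robot.get_obs(): the state, without advancing time (a new reading comes with each control period).
- cams.camera(name): name is "scene" or "top" or "wrist"; returns the picture (420x560x3 uint8, red, green, blue); there is no depth.
- cams.camera_info(name): a dict with "intrinsics" (3x3 intrinsics, pixels), "dist" ([k1, k2, p1, p2, k3] as OpenCV has them; the pictures are not rectified), "pose" (4x4, takes a point from camera to world coordinates). Camera axes: x right, y down, z forward; pixel columns grow to the right and rows downward; lengths in m; the calibration is good to about 2 mm. A picture is of the moment at which its call begins: read the wrist's pose just before it. camera_info takes no time and is no camera call; for the wrist camera it gives the pose at the moment of the call.
- ticket.hand_in(): hands the job in; it is judged then, once.
The state is a dict: "time": time; "q": joint angles; "joint_velocities": joint speeds; "joint_torque": joint torques, N m; "position": TCP position; "tool_rot": TCP orientation; "ft_force": force on the tool from outside, world axes, zero at the start; "moment": the same for the moment, N m; "grip_width": finger opening in m; "grip_force": force on a finger pad.
Only numpy, scipy, OpenCV 4.12 (cv2) and the standard library are available. Lean on these libraries where they do the work, as an engineer would, in place of code of your own. Each camera call takes 0.05 s, during which the arm holds its last target. There are 200 camera calls.

## Task

One graphite tablet lies loose on the flat of the white palette. Push it with your fingertips across the flat and over the rim of the one empty well until it drops in and lies flat on the bottom, flush like the other three; do not pick it up. Leave the other tablets in their wells and everything else on the table where it is, and finish with the hand clear.

Things in the scene. Friction and masses are not known exactly. Their poses are not given: they have to be found in the camera images.
- tablet_center (a point): centre (half-way up) of the loose tablet: a dark grey disc of 44 mm diameter and 10 mm thickness, about 35 g, lying flat on the palette's top near its middle at the start (centre 19 mm above the table). It slides freely; its axes mean nothing at the start, z is the disc's axis.
- empty_well (a point): centre of the mouth of the empty well, level with the palette's top face (14 mm above the table); axes parallel to the palette's. The well is a round blind hole of 48 mm diameter, 10 mm deep, with a sharp upper edge and no raised rim. The seated tablet's centre is 5 mm below this point, its top flush with the palette's top.
- palette: square white enamelled palette, 200 x 200 x 14 mm, fixed to the table, in any yaw; origin at the centre of its underside, on the table; x and y along its sides, z up. Four equal wells (48 mm wide, 10 mm deep) at x, y = +-60 mm; the empty one is at x = +60, y = +60 mm. Its top is flat all over, with no raised edge, 14 mm above the table.
- tablet_b: tablet like the loose one (44 mm diameter, 10 mm thick), already seated flush in the well at x = -60, y = +60 mm of the palette; origin at the centre of its underside. Leave it in its well.
- tablet_c: tablet like the loose one (44 mm diameter, 10 mm thick), already seated flush in the well at x = -60, y = -60 mm of the palette; origin at the centre of its underside. Leave it in its well.
- tablet_d: tablet like the loose one (44 mm diameter, 10 mm thick), already seated flush in the well at x = +60, y = -60 mm of the palette; origin at the centre of its underside. Leave it in its well.
- eraser: white eraser 45 x 20 x 12 mm, loose on the table beside the palette; origin at the centre of its underside. Leave it.
- sharpener: small metal pencil sharpener 26 x 16 x 13 mm, loose on the table beside the palette; origin at the centre of its underside. Leave it.
- small_tin: closed metal tin 62 x 42 x 20 mm, loose on the table beside the palette; origin at the centre of its underside. Leave it.
- tape_roll: roll of tape, 110 mm across and 36 mm high, loose on the table to the left; origin at the centre of its underside. Leave it.
- paper_cup: paper cup, 80 mm across and 95 mm high, standing on the table to the right; origin at the centre of its underside. Leave it.
- marker: marker pen about 125 x 15 x 15 mm, lying on the table to the right; origin at the underside, under the grey barrel's middle. Leave it.
Things that resemble listed ones, but are neither listed nor needed, are in the scene too. What is shaped like the tablet_c but blue or turquoise is not meant.

How it is judged:
By the outcome, as a careful person would: the job done as asked, in the order asked, and still so for the second after the job is handed in, with the robot touching nothing.
It also fails if it takes over 38 s, if anything falls off the work surface, if the arm or the gripper's body presses on something with over 40 N, if the wrist force passes 120 N, or if a joint passes its speed limit or range.

## Working session

There is one attempt and no reset: what is moved stays moved. The work goes in short steps, Python scripts to look and compute and a shell command to move; the robot and the scene stay as the last step left them, time stands still between calls to the robot, and variables do not carry over. Pictures are saved under pics/ and viewed, at most 10 in all, crops included, and the job is handed in when it is done.

```bash
mkdir -p pics; python3 - <<'E'
from rig import robot,cams
import cv2,numpy as np
for n in ["top","scene"]:
    im=cams.camera(n); cv2.imwrite(f"pics/{n}0.png",im[:,:,::-1])
    i=cams.camera_info(n); print(n,np.round(i["intrinsics"],1).tolist(),i["dist"],np.round(i["pose"],3).tolist())
o=robot.get_obs(); print(o["time"],o["position"],o["tool_rot"],o["grip_width"])
E
```

```text
top [[464.0, 0.0, 279.0], [0.0, 464.0, 209.0], [0.0, 0.0, 1.0]] [-0.15335021  0.          0.          0.          0.        ] [[-0.014, -0.987, 0.158, 0.345], [-1.0, 0.017, 0.012, -0.004], [-0.015, -0.158, -0.987, 1.349], [0.0, 0.0, 0.0, 1.0]]
scene [[502.4, 0.0, 280.9], [0.0, 502.4, 212.2], [0.0, 0.0, 1.0]] [-0.0777035  0.         0.         0.         0.       ] [[0.291, 0.75, -0.595, 1.288], [0.957, -0.225, 0.183, -0.231], [0.003, -0.622, -0.783, 1.003], [0.0, 0.0, 0.0, 1.0]]
0.1 [0.25954527 0.5680068  0.29139826] [ 2.12778698e-01  9.77099972e-01 -8.63815029e-04 -3.53570072e-04] 0.08710914183964226
```

View pics/top0.png

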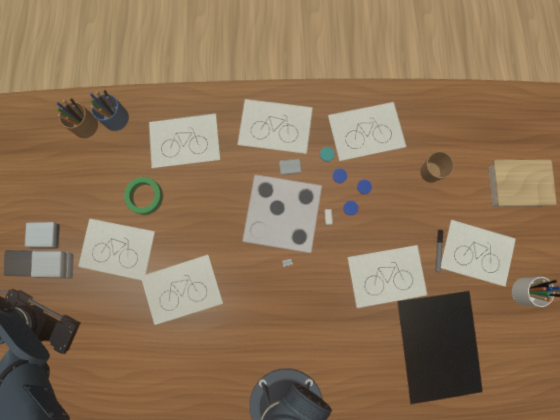

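View pics/scene0.png

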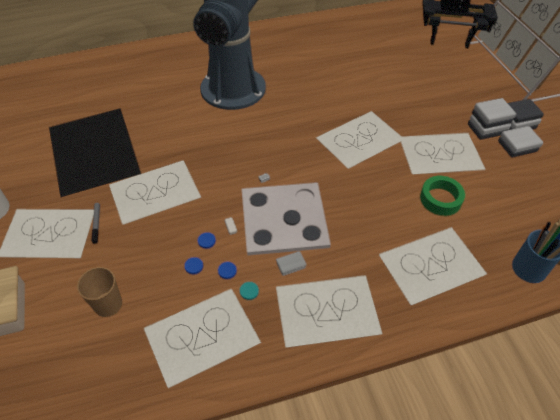

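The top view shows the palette around (282,213). The loose tablet is at about (277,208), the empty well at about (259,230), and the seated tablets at (265,189), (306,196) and (299,237). Next I'll turn these into world positions.

```bash
cat > h.py <<'E'
import cv2,numpy as np
from rig import robot,cams
def ray(info,px,z):
    K=np.array(info["intrinsics"]);P=np.array(info["pose"])
    u=cv2.undistortPoints(np.float64(px).reshape(-1,1,2),K,np.float64(info["dist"])).reshape(-1,2)
    d=np.c_[u,np.ones(len(u))]@P[:3,:3].T; c=P[:3,3]
    return (c+d*((z-c[2])/d[:,2])[:,None])
def darks(im,roi,amin,thr=90,amax=1e9):
    x0,y0,x1,y1=roi
    m=(im[y0:y1,x0:x1].max(2)<thr).astype(np.uint8)
    n,l,s,c=cv2.connectedComponentsWithStats(m)
    return [(c[i]+[x0,y0],s[i,4],s[i,2:4]) for i in range(1,n) if amin<s[i,4]<amax]
E
python3 - <<'E'
from h import *
for n,roi in [("top",(245,177,322,252)),("scene",(240,183,330,250))]:
    im=cv2.imread(f"pics/{n}0.png"); i=cams.camera_info(n)
    for c,a,wh in darks(im,roi,40): print(n,c.round(1),a,wh,*[ray(i,c,z)[0,:2].round(4) for z in (.014,.024)])
E
```

```text
top [265.3 189.9] 121 [12 13] [0.6162 0.0524] [0.6142 0.052 ]
top [305.6 196.5] 120 [12 12] [ 0.5945 -0.0654] [ 0.5926 -0.0649]
top [276.7 207.5] 117 [12 12] [0.5631 0.0196] [0.5615 0.0194]
top [299.  236.6] 124 [13 13] [ 0.4771 -0.0437] [ 0.4761 -0.0434]
scene [258.  199.2] 167 [17 13] [ 0.4786 -0.0432] [ 0.4868 -0.0451]
scene [291.5 217.2] 191 [16 15] [0.5592 0.0213] [0.5666 0.0188]
scene [311.1 232.7] 202 [17 14] [0.6184 0.0527] [0.6252 0.0498]
scene [262.1 237. ] 208 [17 15] [ 0.5965 -0.065 ] [ 0.6035 -0.0666]
```

Empty well by parallelogram from the other three is at about (0.4995, 0.074). The loose tablet is at about (0.563, 0.019), so the push runs 84 mm at about 139°. I'll start above a point behind the tablet, with the fingers about 24 mm apart as a two-point pusher.

```bash
R='[-3.65,-2.57,0,0,0,0,0.72]'
python3 -m crank '[[-3.65,-2.57,0,0,0,0,0.72],[-3.65,-2.57,0,0,0,0,0.72],[-3.65,-2.57,0,0,0,0,0.72],[-3.65,-2.57,0,0,0,0,0.72],[-3.65,-2.57,0,0,0,0,0.72]]' 10
python3 -m crank '[[-3.65,-2.57,0,0,0,0,0.72],[-3.65,-2.57,0,0,0,0,0.72],[-3.65,-2.57,0,0,0,0,0.72],[-3.65,-2.57,0,0,0,0,0.72],[-3.65,-2.57,0,0,0,0,0.72]]'
python3 -m crank '[[-3.65,-2.57,0,0,0,0,0.72],[-3.65,-2.57,0,0,0,0,0.72],[-3.65,-2.57,0,0,0,0,0.72],[-3.65,-2.57,0,0,0,0,0.72],[-3.65,-2.57,0,0,0,0,0.72]]'
python3 -m crank '[[0,0,3,0,0,0.14,0.72],[0,0,3,0,0,0.14,0.72],[0,0,0,0,0,0,0.72],[0,0,0,0,0,0,0.72]]'
python3 - <<'E'
from h import *
i=cams.camera_info("wrist"); im=cams.camera("wrist"); cv2.imwrite("pics/w1.png",im[:,:,::-1])
from scipy.spatial.transform import Rotation as R
o=robot.get_obs(); print(o["time"],o["position"],R.from_quat(o["tool_rot"]).as_matrix().round(3).tolist(),o["grip_width"])
for c,a,wh in darks(im,(0,0,560,420),500): print(c.round(1),a,wh,*[ray(i,c,z)[0,:2].round(4) for z in (.014,.024)])
E
```

```text
time: 0.72
position: [0.3727, 0.3743, 0.2919]
tool_rot: [0.213, 0.977, -0.0, -0.0]
ft_force: [0.6, 0.5, -0.2]
grip_width: 0.0451
grip_force: 0.0
time: 1.35
position: [0.4853, 0.1815, 0.292]
tool_rot: [0.213, 0.977, -0.0, -0.0]
ft_force: [0.2, -0.0, 0.3]
grip_width: 0.0245
grip_force: 0.0
time: 1.98
position: [0.5978, -0.0111, 0.2918]
tool_rot: [0.213, 0.977, 0.0, -0.0]
ft_force: [0.4, 0.8, 0.3]
grip_width: 0.0242
grip_force: 0.0
time: 2.48
position: [0.5979, -0.0098, 0.2329]
tool_rot: [0.346, 0.938, 0.0, 0.0]
ft_force: [-0.1, -0.0, 0.6]
grip_width: 0.0244
grip_force: 0.0
2.525 [ 0.59822097 -0.00978556  0.23344735] [[-0.76, 0.649, 0.002], [0.649, 0.76, -0.0], [-0.002, 0.001, -1.0]] 0.024694624928654218
[179.9 128.1] 540 [43 38] [ 0.4717 -0.0452] [ 0.4738 -0.0423]
[342.6 173.8] 1050 [41 40] [0.6167 0.0518] [0.6141 0.0515]
[277.8 343.2] 78409 [560 212] [ 0.7369 -0.1438] [ 0.7304 -0.1378]
```

View pics/w1.png

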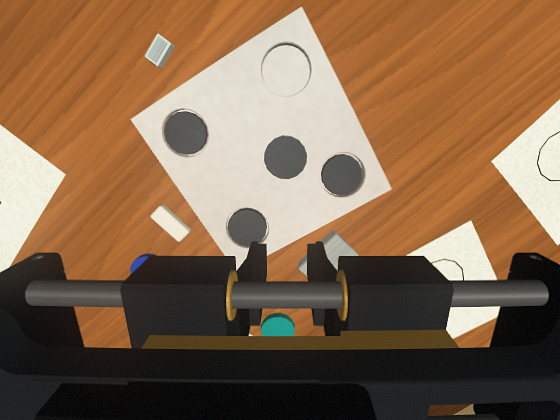

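The wrist view has the push direction pointing straight up. The loose tablet is at about (286,157), the empty well mouth at about (286,69), and the fingers are centred near (286,255). I'll refine the tablet and well positions.

```bash
python3 - <<'E'
from h import *
i=cams.camera_info("wrist"); im=cv2.imread("pics/w1.png"); o=robot.get_obs()
for c,a,wh in darks(im,(150,95,385,225),300,130,2500): print("dark",c.round(1),a,wh,*[ray(i,c,z)[0,:2].round(4) for z in (.014,.024)])
g=cv2.cvtColor(im,6)
h=cv2.HoughCircles(g[30:110,245:330],cv2.HOUGH_GRADIENT,1,40,param1=60,param2=12,minRadius=22,maxRadius=30)
for x,y,r in h[0][:2]: print("well",x+245,y+30,r,ray(i,(x+245,y+30),.014)[0])
# palette by bright region: corners
m=((im.min(2)>140)).astype(np.uint8); n,l,s,c=cv2.connectedComponentsWithStats(m)
k=l[190,240]; print(s[k])
E
python3 - <<'E'
import cv2
im=cv2.imread("pics/w1.png"); cv2.imwrite("pics/w1c.png",cv2.resize(im[30:200,230:330],None,fx=3.4,fy=3.4))
E
```

```text
dark [185.2 132.3] 1483 [44 44] [ 0.4787 -0.0442] [ 0.4806 -0.0414]
dark [285.1 157. ] 1426 [43 43] [0.5644 0.0169] [0.5635 0.0177]
dark [342.1 174.9] 1390 [43 43] [0.618  0.0506] [0.6154 0.0503]
dark [246.9 217.3] 499 [38 17] [ 0.5872 -0.0584] [ 0.5856 -0.0552]
well 286.5 68.5 26.2 [0.50070522 0.07334465 0.014     ]
[  131     7   261   264 30874]
```

View pics/w1c.png

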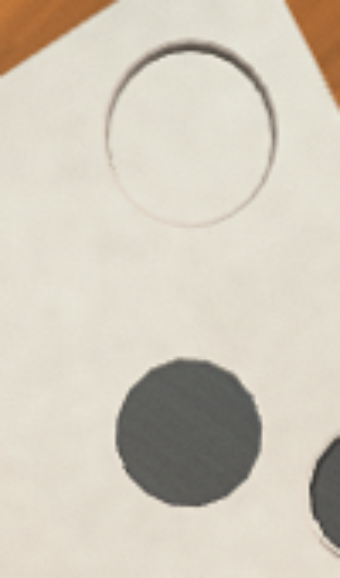

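The well is at (0.5005, 0.073) and the tablet at (0.5635, 0.0178). The tablet is 44 mm ahead of the TCP and 1.5 mm to the −y side. Descending now.

```bash
python3 -m crank '[[0,-0.1,4.5,0,0,0,0.72],[0,0,4.5,0,0,0,0.72],[0,0,4,0,0,0,0.72],[0,0,1.6,0,0,0,0.72],[0,0,0,0,0,0,0.72]]'
python3 -m crank '[[0.8,0,0,0,0,0,0.72],[0.6,0,0,0,0,0,0.72],[0.5,0,0,0,0,0,0.72],[0.5,0,0,0,0,0,0.72],[0.5,0,0,0,0,0,0.72]]'
python3 -m crank '[[0.6,0.02,0,0,0,0,0.72],[0.6,0.02,0,0,0,0,0.72],[0.6,0.02,0,0,0,0,0.72],[0.6,0.02,0,0,0,0,0.72],[0.6,0.02,0,0,0,0,0.72]]'
python3 -m crank '[[0.5,0,0,0,0,0,0.72],[0.3,0,0,0,0,0,0.72],[0,0,0,0,0,0,0.72]]'
python3 - <<'E'
from h import *
o=robot.get_obs(); print(o["position"])
i=cams.camera_info("wrist"); im=cams.camera("wrist"); cv2.imwrite("pics/w2.png",im[:,:,::-1])
E
```

```text
time: 3.15
position: [0.5975, -0.0106, 0.0867]
tool_rot: [0.347, 0.938, 0.0, 0.0]
ft_force: [-0.2, -0.2, 1.4]
grip_width: 0.0243
grip_force: 0.0
time: 3.78
position: [0.5747, 0.0085, 0.0865]
tool_rot: [0.347, 0.938, 0.0, 0.0]
ft_force: [0.5, 0.0, -0.2]
grip_width: 0.0243
grip_force: 0.2
time: 4.4
position: [0.5524, 0.0289, 0.0862]
tool_rot: [0.347, 0.938, -0.0, -0.0]
ft_force: [0.7, -0.2, 0.9]
grip_width: 0.0241
grip_force: 0.2
time: 4.78
position: [0.5463, 0.034, 0.0862]
tool_rot: [0.347, 0.938, -0.0, -0.0]
ft_force: [-0.4, -0.2, -0.1]
grip_width: 0.0242
grip_force: 0.0
[0.54633836 0.03397442 0.08619827]
```

View pics/w2.png

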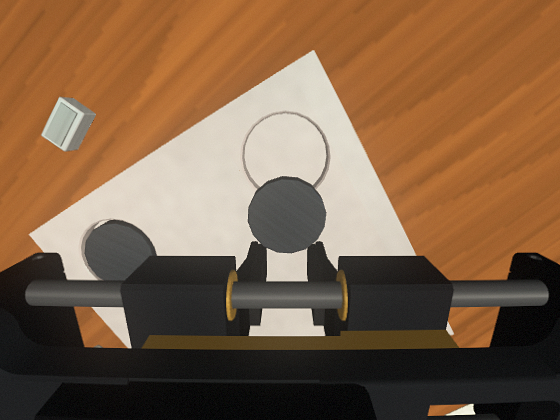

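The tablet at (287,215) overlaps the near rim of the well at (286,153). The lateral alignment is good and about 31 mm of push remains.

```bash

python3 -m crank '[[0.5,0,0,0,0,0,0.72],[0.5,0,0,0,0,0,0.72],[0.5,0,0,0,0,0,0.72],[0.4,0,0,0,0,0,0.72],[0.4,0,0,0,0,0,0.72]]'
python3 -m crank '[[0.3,0,0,0,0,0,0.72],[0.3,0,0,0,0,0,0.72],[0.2,0,0,0,0,0,0.72],[0,0,0,0,0,0,0.72]]'
python3 - <<'E'
from h import *
o=robot.get_obs(); print(o["position"])
i=cams.camera_info("wrist"); im=cams.camera("wrist"); cv2.imwrite("pics/w3.png",im[:,:,::-1])
E
```

```text
time: 5.45
position: [0.529, 0.0489, 0.0863]
tool_rot: [0.347, 0.938, 0.0, 0.0]
ft_force: [0.1, -0.1, -0.1]
grip_width: 0.0243
grip_force: 0.1
time: 5.95
position: [0.5228, 0.0541, 0.0862]
tool_rot: [0.347, 0.938, -0.0, -0.0]
ft_force: [-0.5, -0.3, -0.3]
grip_width: 0.0245
grip_force: 0.0
[0.52283618 0.05407448 0.08618477]
```

View pics/w3.png

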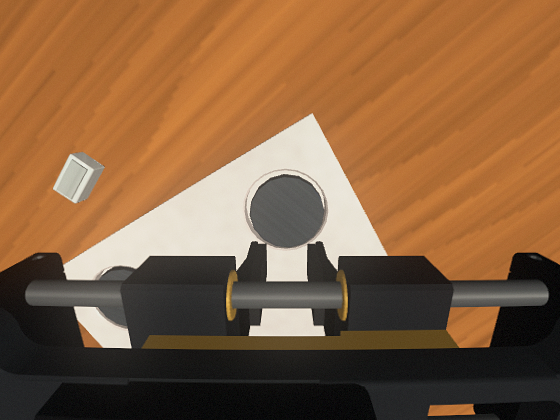

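The tablet now lies within the well outline at about (287,210), but the trailing edge is hard to judge from here. I'll back off, rise and look again.

```bash

python3 -m crank '[[-1,0,0,0,0,0,0.72],[-1.5,0,-1,0,0,0,0.72],[-1.5,0,-4,0,0,0,0.72],[-1,0,-5,0,0,0,0.72],[0,0,0,0,0,0,0.72]]'
python3 - <<'E'
from h import *
o=robot.get_obs(); print(o["position"])
i=cams.camera_info("wrist"); im=cams.camera("wrist"); 
c=ray
import numpy as np
P=np.linalg.inv(i["pose"]); p,_=cv2.projectPoints(np.array([[.5005,.073,.014]]),cv2.Rodrigues(P[:3,:3])[0],P[:3,3],np.array(i["intrinsics"]),np.array(i["dist"]))
x,y=p.ravel().astype(int); print(x,y)
for d,a,wh in darks(im,(max(x-45,0),max(y-45,0),x+45,y+45),300,130): print(d,a,wh,ray(i,d,.014)[0])
a=im[max(y-60,0):y+60,x-60:x+60]; 
t=cams.camera("scene"); b=t[180:250,235:335]
cv2.imwrite("pics/w4.png",np.hstack([cv2.resize(a,(380,380)),cv2.resize(b,(400,380))])[:,:,::-1])
E
```

```text
time: 6.62
position: [0.565, 0.0199, 0.1903]
tool_rot: [0.348, 0.938, 0.001, 0.005]
ft_force: [0.1, 0.7, -0.1]
grip_width: 0.0245
grip_force: 0.0
[0.56497696 0.01991848 0.1903216 ]
283 114
[283.19380619 115.04395604] 2002 [50 53] [0.50065699 0.07229441 0.014     ]
```

View pics/w4.png

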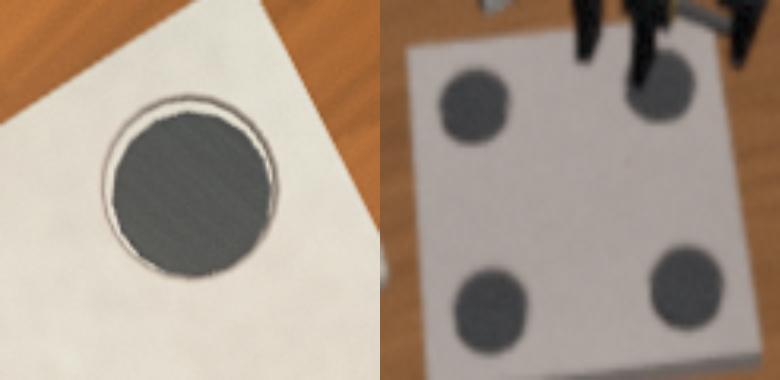

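The tablet is inside the well, but I can't tell whether the trailing edge has dropped fully. I'll repeat the low push, going about 15 mm further at about 2 mm above the surface. That does nothing if the tablet is flush and finishes the drop if it isn't. Then I'll clear away and check.

```bash

python3 -m crank '[[1,0,5,0,0,0,0.72],[1.5,0,4,0,0,0,0.72],[1.5,0,1,0,0,0,0.72],[1,0,0,0,0,0,0.72],[0,0,0,0,0,0,0.72]]'
python3 -m crank '[[0.3,0,0,0,0,0,0.72],[0.3,0,0,0,0,0,0.72],[0.3,0,0,0,0,0,0.72],[0.3,0,0,0,0,0,0.72],[0.3,0,0,0,0,0,0.72]]'
python3 -m crank '[[0,0,-2,0,0,0,0.72],[-2.5,0,-5,0,0,0,0.72],[-4,0,-4,0,0,0,0.72],[-4,0,-2,0,0,0,0.72],[-3,0,0,0,0,0,0.72]]'
python3 -m crank '[[0,0,0,0,0,0,0.72],[0,0,0,0,0,0,0.72]]'
python3 - <<'E'
from h import *
i=cams.camera_info("wrist"); im=cams.camera("wrist"); cv2.imwrite("pics/w5.png",im[:,:,::-1])
print(np.round(i["pose"],3).tolist())
P=np.linalg.inv(i["pose"]); p,_=cv2.projectPoints(np.array([[.5005,.073,.014],[.478,-.0437,.014],[.617,.052,.014]]),cv2.Rodrigues(P[:3,:3])[0],P[:3,3],np.array(i["intrinsics"]),np.array(i["dist"]))
cr=[]
for x,y in p.reshape(-1,2).astype(int):
    print(x,y)
    for d,a,wh in darks(im,(max(x-32,0),max(y-32,0),x+32,y+32),300,130): print(d,a,wh,ray(i,d,.014)[0])
    cr.append(cv2.resize(im[max(y-40,0):y+40,max(x-40,0):x+40],(260,260)))
cv2.imwrite("pics/w5c.png",np.hstack(cr)[:,:,::-1])
E
```

```text
time: 7.35
position: [0.5211, 0.0545, 0.0849]
tool_rot: [0.347, 0.938, -0.001, -0.002]
ft_force: [-0.1, 0.3, -1.0]
grip_width: 0.0239
grip_force: 0.0
time: 7.98
position: [0.5116, 0.0639, 0.0863]
tool_rot: [0.347, 0.938, 0.0, 0.0]
ft_force: [-0.7, -0.7, 0.2]
grip_width: 0.0242
grip_force: 0.0
time: 8.6
position: [0.6165, -0.0254, 0.219]
tool_rot: [0.347, 0.938, 0.0, 0.003]
ft_force: [-0.4, 0.5, -0.4]
grip_width: 0.0242
grip_force: 0.0
time: 8.85
position: [0.6127, -0.0235, 0.2155]
tool_rot: [0.347, 0.938, -0.0, -0.002]
ft_force: [-0.3, -0.4, 0.0]
grip_width: 0.0241
grip_force: 0.0
[[0.652, 0.727, 0.215, 0.552], [0.758, -0.624, -0.189, 0.028], [-0.003, 0.286, -0.958, 0.307], [0.0, 0.0, 0.0, 1.0]]
287 42
[287.41768007  43.42750234] 2138 [50 58] [0.50106504 0.07263041 0.014     ]
178 111
[178.56235828 112.40362812] 1764 [47 50] [ 0.47829111 -0.04410165  0.014     ]
348 157
[347.3544226  158.50061425] 1628 [48 46] [0.61736453 0.05061868 0.014     ]
```

View pics/w5c.png

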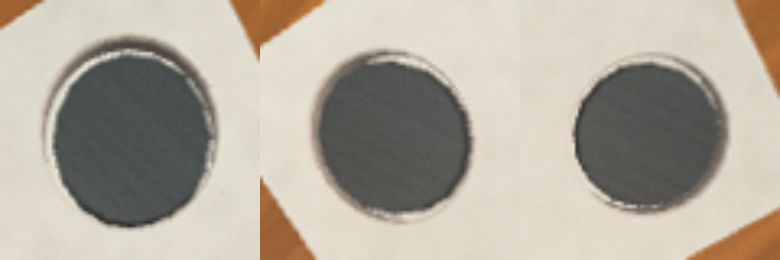

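After the second pass, which met no resistance, the tablet looks the same as the seated ones: flush, with only the normal clearance gap. I'll do a final check in the fixed cameras with the hand moved away.

```bash

python3 -m crank '[[-4,0,-4,0,0,0,0.72],[-4,0,-4,0,0,0,0.72],[-4,0,-4,0,0,0,0.72],[-4,0,-2,0,0,0,0.72],[0,0,0,0,0,0,0.72]]'
python3 - <<'E'
from h import *
cr=[]
for n,roi in [("top",(240,177,322,256)),("scene",(236,180,335,252))]:
    im=cams.camera(n); i=cams.camera_info(n)
    for c,a,wh in darks(im,roi,40): print(n,c.round(1),a,wh,ray(i,c,.014)[0,:2].round(4))
    x0,y0,x1,y1=roi; cr.append(cv2.resize(im[y0-25:y1+25,x0-30:x1+30],(400,350),interpolation=cv2.INTER_CUBIC))
cv2.imwrite("pics/f.png",np.hstack(cr)[:,:,::-1])
E
```

```text
time: 9.52
position: [0.737, -0.1296, 0.3575]
tool_rot: [0.348, 0.938, -0.0, 0.002]
ft_force: [-1.1, 0.2, 0.0]
grip_width: 0.0242
grip_force: 0.0
top [272.8 224.2] 780 [82 46] [0.5144 0.0316]
scene [269.2 196.4] 2112 [77 44] [ 0.4777 -0.013 ]
scene [311.1 232.6] 197 [17 14] [0.6184 0.0528]
scene [262.2 237. ] 196 [17 15] [ 0.5967 -0.0649]
```

View pics/f.png

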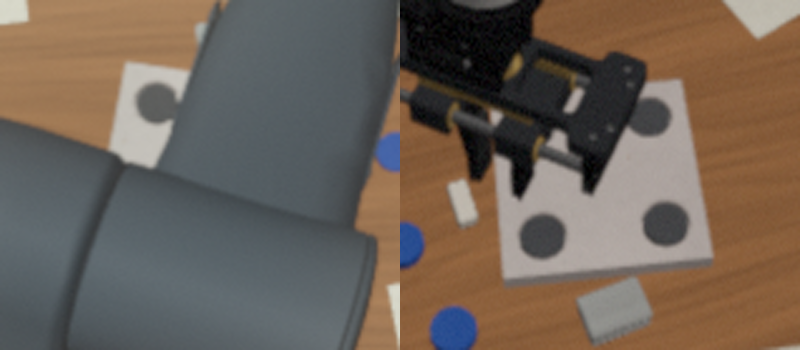

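The arm hides the well, so I'll move it to the right, well above everything.

```bash

python3 -m crank '[[-3,-3.5,0,0,0,0,0.72],[-3.8,-4.4,0,0,0,0,0.72],[-3.8,-4.4,0,0,0,0,0.72],[-3.8,-4.4,0,0,0,0,0.72],[-3.8,-4.4,0,0,0,0,0.72]]'
python3 -m crank '[[-3,-3.5,0,0,0,0,0.72],[0,0,0,0,0,0,0.72],[0,0,0,0,0,0,0.72]]'
python3 - <<'E'
from h import *
cr=[]
for n,roi in [("top",(240,177,322,256)),("scene",(236,180,335,252))]:
    im=cams.camera(n); i=cams.camera_info(n)
    for c,a,wh in darks(im,roi,40): print(n,c.round(1),a,wh,ray(i,c,.014)[0,:2].round(4))
    x0,y0,x1,y1=roi; cr.append(cv2.resize(im[y0-25:y1+25,x0-30:x1+30],(400,350),interpolation=cv2.INTER_CUBIC))
cv2.imwrite("pics/f2.png",np.hstack(cr)[:,:,::-1])
E
```

```text
time: 10.25
position: [0.7357, -0.4062, 0.3545]
tool_rot: [0.346, 0.938, 0.001, -0.002]
ft_force: [0.6, 0.2, 0.1]
grip_width: 0.0243
grip_force: 0.0
time: 10.62
position: [0.7363, -0.4511, 0.3545]
tool_rot: [0.346, 0.938, 0.001, -0.002]
ft_force: [-0.6, 1.1, 0.4]
grip_width: 0.0247
grip_force: 0.0
top [312.1 243.2] 320 [24 32] [ 0.4574 -0.0811]
scene [304.5 195.4] 165 [16 13] [0.5008 0.0752]
scene [258.  199.3] 166 [17 13] [ 0.4788 -0.0432]
scene [311.1 232.6] 201 [17 14] [0.6183 0.0528]
scene [262.1 237. ] 207 [17 15] [ 0.5965 -0.0651]
```

View pics/f2.png

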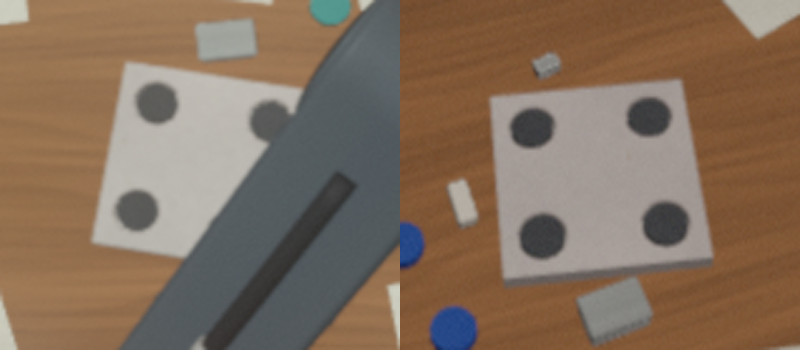

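The scene view shows four equal discs. The pushed tablet at (0.5008, 0.0752) matches the position predicted from the other three (0.5006, 0.0747) at flush height, and everything else is unmoved.

```bash
python3 -c "
from rig import ticket
print(ticket.hand_in())"
```

```text
the job is handed in; nothing more can be done
None
```

The loose tablet was pushed into the empty well, looks flush with the other three in the camera checks, and the job was handed in at about 11 s with the hand clear.

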